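# Lock the index fixture, find its loose hold-down bolt and hold the cap open

## Task

Get the rotary assembly fixture ready for the fitter: put the lock pin fully home through the hole in the turntable's ear and let it go. Then tap down on each of the three bolt caps with the fingertips, going round from the left lug to the front lug to the right lug, to feel which bolt is loose (it drops a little under the push; tight ones do not give), and lift that bolt's cap well open, past 60 degrees. Finish while still holding it open for the spanner, because it springs shut when let go; the other two caps stay shut and everything else on the bench stays where it is.

Things in the scene. Friction and masses are not known exactly. Their poses are not given: they have to be found in the camera images.
- base: Fixture: grey cast base with three lugs, fixed to the bench by three capped bolts; origin under its centre, x to the rear, y left. Over a tight bolt a cap pushed down does not give; the loose bolt drops 6 mm together with its cap under a push of about 5 N and stays down (over 20 N lifts it). On it the turntable, 130 mm wide, top 56 mm above the bench; the nest and handle on its middle reach 102 mm.
- pin_grip (a point): Middle of the knurled grip (16 mm thick, 43 mm long) of the loose steel lock pin, about 90 g; z points up along the pin. The underside of its collar (20 mm wide, 4 mm thick) is 26 mm below this point; below that the shank, 10 mm thick, 38 mm long, end tapered. It starts upright in a wooden block, the collar's underside 12 mm above the block's top.
- pin_tip (a point): End of the pin's shank, 64 mm below pin_grip.
- pin_block: Fixed drilled wooden block, 100 x 60 x 40 mm high, that the pin stands in, 26 mm deep in a vertical hole; origin under its centre, x along its length. Two thin drills stand in it to 56 mm above the bench.
- ear_hole (a point): Centre of the mouth of the lock hole, in the top of the ear (38 mm wide) at the rear of the turntable, 56 mm above the bench. Hole 11.5 mm wide with a 2 mm lead-in, vertical; it runs through the 14 mm ear on into the base, with room for the whole shank. Fully home, the pin's collar sits on the ear. A detent keeps the ear over the base's hole.
- lug_left (a point): Centre of the top of the left lug of the fixture's base (left as seen from the robot), 22 mm above the bench, 60 mm wide, round; a bolt with its cap stands on it, the bolt's axis (the cap's top centre) over this point.
- lug_front (a point): Centre of the top of the front lug of the fixture's base (the one nearest the robot), 22 mm above the bench, 60 mm wide, round; a bolt with its cap stands on it, the bolt's axis (the cap's top centre) over this point.
- lug_right (a point): Centre of the top of the right lug of the fixture's base (right as seen from the robot), 22 mm above the bench, 60 mm wide, round; a bolt with its cap stands on it, the bolt's axis (the cap's top centre) over this point.
- cap_left_grip (a point): Grey plastic flip cap over the left lug's bolt, 46 mm front to back, 38 wide, 28 high. All three look alike. The point is at mid-width and mid-height (47 mm above the bench when shut), 11 mm behind the front face: pinch it here from above across its flat 38 mm wide sides. x points from front (robot side) to rear, y left, z up when shut; turns with the cap. Top centre: +12 mm x, +14 mm z.
- cap_left (a joint): Opening angle of that cap, rad: 0 shut, grows as its front rises, stop at 1.5. Hinge line parallel to the grip point's y, 38 mm along its x and 11 mm below it. A light spring (about 2 N at the grip point) shuts it when let go. The front face also has a lip to raise it by: 10 mm deep, 26 wide, 5 thick, its underside 5 mm below the grip point.
- bolt_left (a joint): How far the bolt on the left lug, with its cap, has dropped, m: 0 at the start, 0.006 when a loose bolt has been pushed down.
- cap_front_grip (a point): The same point of the like cap on the front lug.
- cap_front (a joint): Its opening angle and hinge, as for the left cap.
- bolt_front (a joint): How far the bolt on the front lug, with its cap, has dropped, m: 0 at the start, 0.006 when a loose bolt has been pushed down.
- cap_right_grip (a point): The same point of the like cap on the right lug.
- cap_right (a joint): Its opening angle and hinge, as for the left cap.
- bolt_right (a joint): How far the bolt on the right lug, with its cap, has dropped, m: 0 at the start, 0.006 when a loose bolt has been pushed down.
- knob_piece: Bystander: chromed furniture knob, 32 mm wide, 30 mm high, standing between the left and front lugs.
- spanner: Bystander: flat steel spanner, 150 mm long, 8 mm thick, lying beside the front and right lugs; origin at its middle.
- bow_handle: Bystander: chromed bow handle, 138 mm long, lying flat at the right.
- pliers: Bystander: pliers with orange grips, about 170 mm long, lying at the left; origin near their pivot.
- tape: Bystander: roll of tape, 100 mm wide, 24 mm high, lying flat at the left.
- jar: Bystander: white jar, 76 mm wide, 110 mm high, at the left.
- bottle: Bystander: clear bottle, 64 mm wide, 200 mm high, at the right.

How it is judged (in metres and radians):
On the way, in this order (a step that is already met when the one before it is completed fails the run):
1. the lock pin is fully home through the ear's hole and let go (z of pin_tip in the frame of ear_hole below -0.034 m and horizontal distance between pin_tip and ear_hole below 0.004 m and angle between pin_tip's own z axis and vertical below 0.1 rad and contact force between the fingers and pin below 0.05 N), for 0.2 s.
2. the bolt cap on the left lug is tapped with the fingertips while shut (more than 1.5 N) (contact force between the fingers and cap_left above 1.5 N and value of joint cap_left below 0.1 rad), for 0.03 s.
3. the bolt cap on the front lug is tapped with the fingertips while shut (more than 1.5 N) (contact force between the fingers and cap_front above 1.5 N and value of joint cap_front below 0.1 rad), for 0.03 s.
4. the bolt cap on the right lug is tapped with the fingertips while shut (more than 1.5 N) (contact force between the fingers and cap_right above 1.5 N and value of joint cap_right below 0.1 rad), for 0.03 s.
5. the loose bolt's cap is lifted open past 1.0 rad by the fingers (((value of joint bolt_left above 0.002 m and value of joint cap_left above 1 rad and contact force between the fingers and cap_left above 0.3 N) or (value of joint bolt_front above 0.002 m and value of joint cap_front above 1 rad and contact force between the fingers and cap_front above 0.3 N) or (value of joint bolt_right above 0.002 m and value of joint cap_right above 1 rad and contact force between the fingers and cap_right above 0.3 N))), for 0.2 s.
At the end, for the whole second after the job is handed in: The gripper's fingers hold the cap of the loose (dropped) bolt still, more than 1.0 rad (57 degrees) open; the other two caps are shut (under 0.1 rad); the lock pin stands released in the ear's hole, its end at least 34 mm below the ear's top and within 4 mm of the hole's centre (all of step 1 and ((value of joint bolt_left above 0.002 m and value of joint cap_left above 1 rad and contact force between the fingers and cap_left above 0.3 N and velocity of joint cap_left between -0.3 and 0.3 rad/s and value of joint each of cap_front, cap_right below 0.1 rad) or (value of joint bolt_front above 0.002 m and value of joint cap_front above 1 rad and contact force between the fingers and cap_front above 0.3 N and velocity of joint cap_front between -0.3 and 0.3 rad/s and value of joint each of cap_left, cap_right below 0.1 rad) or (value of joint bolt_right above 0.002 m and value of joint cap_right above 1 rad and contact force between the fingers and cap_right above 0.3 N and velocity of joint cap_right between -0.3 and 0.3 rad/s and value of joint each of cap_left, cap_front below 0.1 rad))); the arm keeps its last pose, push and grip.
It fails at once if the cap of a bolt that has not dropped (a tight or untried one) is opened more than 0.3 rad ((value of joint cap_left above 0.3 rad and value of joint bolt_left below 0.001 m) or (value of joint cap_front above 0.3 rad and value of joint bolt_front below 0.001 m) or (value of joint cap_right above 0.3 rad and value of joint bolt_right below 0.001 m)).
It fails at once if another thing on the bench is moved by more than 25 mm (distance of any of knob_piece, spanner, bow_handle, pliers, tape, jar, bottle from where it was at the start of the episode above 0.025 m).
It also fails if it takes over 72 s, if anything falls off the work surface, if the arm or the gripper's body presses on something with over 40 N, if the wrist force passes 120 N, or if a joint passes its speed limit or range.

## Robot

A 6-joint arm with a two-finger parallel gripper is mounted at the origin on the work surface. World frame = base frame: x ahead of the robot, y to its left, z up, the work surface at z = 0. Lengths are in m, angles in degrees, forces in N, time in s.
With the tool pointing down it reaches from about 0.35 to 0.875 m from the base axis. Payload 4.2 kg.
Tool frame: the origin (TCP) lies on the front face of the gripper's body, between the roots of the fingers; the fingertips stand 70 mm ahead of it and the grasp point (between the pads) lies 51 mm ahead of it (r.nose_length is the distance from the TCP to the fingertips, in m); z points along the fingers, y is the direction in which the jaws open and shut (so a half turn about z gives the same grasp; the last joint's range is limited). The gripper opens to 87 mm and grips with 3 to 60 N. Pads are 19 mm wide; open, the fingers measure 117 mm over their backs; the gripper's body (75 mm by 190 mm) begins 51 mm behind the grasp point.
Start: joints at [-58.465, 22.042, 0.453, 0, -68.411, -14.817], TCP at [0.18, -0.599, 0.292] pointing down, gripper open.
Joint ranges: [-179.83, 179.83], [-69.29, 118.12], [-61.27, 80.66], [-181.25, 117.63], [-171.15, -9.14], [-177.46, 177.46]. Speed limits (degrees/s): [159.86, 159.86, 180, 180, 180, 180].

## Interface

Orientations are given as a 3x3 rotation matrix whose columns are the frame's x, y, z axes.
In Python, from station import telemetry, capture, order, r gives the robot as it stands.
- The arm moves only by the tool drive_tool, never from a script. Its argument "series" is a list of rows, each a list of 4 numbers: the shift along the tool's x, y, z as a fraction of full scale, then the turn about the tool's z as a fraction of full scale. In form: [[dx, dy, dz, turn], ...]. A call has 1 to 10 rows; each row is the pose to reach, as a shift and turn from the pose commanded when the call began, along the tool's axes at that moment; what a row does not reach only later rows make up. Full scale, the value 1, is 0.12 m for a shift and 2 rad for a turn. A row lasts 1/8 s, in which the tool goes at most 62.5 mm and 10.7 degrees, less where a joint would pass 70% of its speed; a pose out of reach is approached as far as the arm can. A call with a number of a shift or a turn outside -1 to 1 is refused whole. A call with a gripper value outside its range is refused whole. "fingers" is the finger opening in mm, from 0 to 87, set as the call begins (left out, the last holds). The fingers move at their own pace and stop on an object; the grip force is fixed at half the most. Time passes only in rows, so rows that repeat a pose let the fingers close. It gives the time, the measured TCP pose, the force and the opening at its end, in the units of the state.
- telemetry.sense(): the state, without advancing time (a new reading comes with each control period).
- capture(name): name is "side" or "top" or "wrist"; returns a dict with "color" (480x640x3 uint8, blue, green, red), "fx", "fy", "cx", "cy" (pixels), "k1" (the pictures are not rectified: a ray, as slopes to the right and down, at radius r is drawn at 1 + k1 r^2 times it, then the intrinsics apply), "eye" and "attitude" of the camera in the world; the wrist camera has in their place "mount" (4x4, takes a point from camera to tool coordinates, whose origin is the TCP and whose axes are the flange's). Camera axes: x right, y up, looking along -z (the intrinsics and any distortion apply to the point x, -y, -z); pixel columns grow to the right and rows downward; lengths in m; the calibration is good to about 2 mm. A picture is of the moment at which its call begins: read the wrist's pose just before it. There is no depth.
- order.finish_job(): hands the job in, once; it reports no verdict.
The state is a dict: "time_s": time; "joints": joint angles; "joint_velocities": joint speeds; "effort": joint torques, N m; "tcp_pos": TCP position; "ee_rot": TCP orientation; "wrist_force": force on the tool from outside, world axes, zero at the start; "moment": the same for the moment, N m; "gripper_width": opening from 0.0 (shut) to 1.0 (fully open).
Only numpy, scipy, OpenCV 4.12 (cv2) and the standard library are available. Lean on these libraries where they do the work, as an engineer would, in place of code of your own. Each camera call takes 0.05 s, during which the arm holds its last target. There are 200 camera calls.

## Working session

There is one attempt and no reset: what is moved stays moved. The work goes in short steps, Python scripts to look and compute and a tool call to move; the robot and the scene stay as the last step left them, time stands still between calls to the robot, and variables do not carry over. Pictures are saved under pics/ and viewed, about 8 in all and at most 12, crops included, and the job is handed in when it is done.

Besides the shell and the picture viewer there is one more tool, called after ">>>" as a command line: name --pt "numbers of a row" for each row, then --argument value for the rest. drive_tool: Moves the arm, as the interface text tells. Shift numbers are shares of 0.12 m and turn numbers shares of 2 rad, none past 1 either way. Its arguments: {"type":"object","properties":{"series":{"type":"array","items":{"type":"array","items":{"type":"number","minimum":-1,"maximum":1}}},"fingers":{"type":"number"}},"required":["series"]}

```bash
ls; mkdir -p pics
cat > h.py <<'E'
import numpy as np, cv2
from station import telemetry, capture, order, r
def snap(n,f):
    s=telemetry.sense(); c=capture(n); cv2.imwrite('pics/'+f+'.png',c['color'])
    np.save('pics/'+f+'.npy',{'c':c,'s':s},allow_pickle=True); return c,s
def load(f):
    d=np.load('pics/'+f+'.npy',allow_pickle=True).item(); return d['c'],d['s']
def cam(c,s):
    if 'mount' in c:
        T=np.eye(4);T[:3,:3]=np.array(s['ee_rot']);T[:3,3]=s['tcp_pos'];M=T@np.array(c['mount']);return M[:3,3],M[:3,:3]
    return np.array(c['eye']),np.array(c['attitude'])
def ray(c,s,uv):
    e,R=cam(c,s)
    d=np.array([(uv[0]-c['cx'])/c['fx'],(uv[1]-c['cy'])/c['fy']]); u=d.copy()
    for _ in range(20): u=d/(1+c['k1']*(u@u))
    return e,R@np.array([u[0],-u[1],-1])
def onz(c,s,uv,z):
    e,d=ray(c,s,uv); return e+d*(z-e[2])/d[2]
def proj(c,s,p):
    e,R=cam(c,s); q=R.T@(np.array(p)-e); u=np.array([q[0],-q[1]])/-q[2]; u=u*(1+c['k1']*(u@u))
    return np.array([c['fx']*u[0]+c['cx'],c['fy']*u[1]+c['cy']])
E
python3 - <<'E'
from h import *
np.set_printoptions(precision=4,suppress=True)
for n in('top','side'):
    c,s=snap(n,n+'0'); print({k:v for k,v in c.items() if k!='color'})
c,s=snap('wrist','w0');print(c['mount']);print(s)
E
```

```text
pics
{'fx': 499.3501265293428, 'fy': 499.3501265293428, 'cx': 320.29955291584736, 'cy': 237.86154008440997, 'k1': -0.05265340858564879, 'eye': array([ 0.3642, -0.0035,  1.4415]), 'attitude': array([[ 0.0247,  0.9955, -0.0915],
       [-0.9996,  0.0259,  0.0117],
       [ 0.0141,  0.0912,  0.9957]])}
{'fx': 495.02434166685237, 'fy': 495.02434166685237, 'cx': 310.2809498620375, 'cy': 242.4696353072132, 'k1': -0.0820139574752304, 'eye': array([0.0391, 0.6755, 0.8425]), 'attitude': array([[-0.8285,  0.3631, -0.4263],
       [-0.5595, -0.5662,  0.6053],
       [-0.0216,  0.74  ,  0.6723]])}
[[-0.0003  0.9619  0.2734  0.075 ]
 [ 1.      0.0004 -0.0002  0.0004]
 [-0.0003  0.2734 -0.9619 -0.0949]
 [ 0.      0.      0.      1.    ]]
{'time_s': 0.1, 'joints': array([-58.4641,  22.0866,   0.3882,  -0.0243, -68.4127, -14.8166]), 'joint_velocities': array([ 0.0026, -0.1869,  0.2365, -0.0164,  0.0661, -0.049 ]), 'effort': array([  0.0001, -39.169 ,  18.7935,   4.232 ,   0.0134,  -0.0001]), 'tcp_pos': array([ 0.1797, -0.5982,  0.2913]), 'ee_rot': array([[-0.9578, -0.2875, -0.0007],
       [-0.2875,  0.9578,  0.0019],
       [ 0.0001,  0.002 , -1.    ]]), 'wrist_force': array([-0.6919,  0.5604, -0.1476]), 'moment': array([-0.0597,  0.0339,  0.0011]), 'gripper_width': 1.003220295423671}
```

View pics/top0.png

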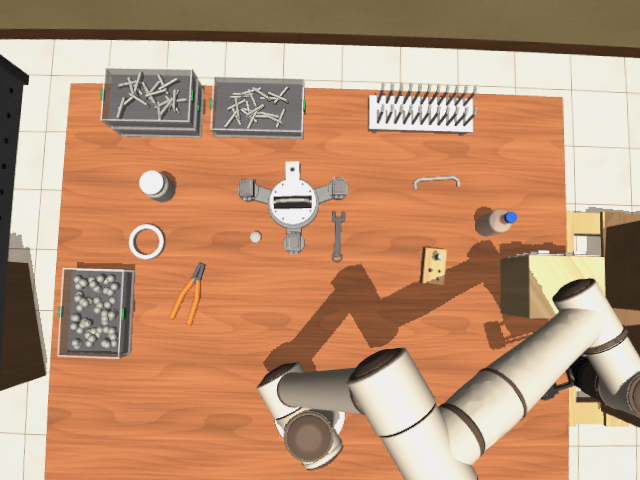

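View pics/side0.png

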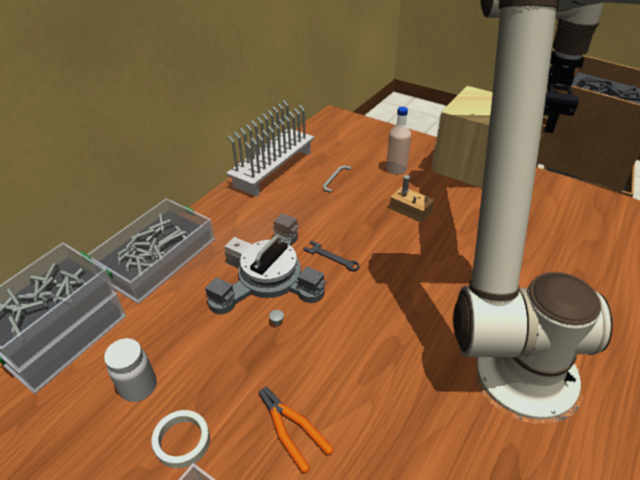

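Top view: pin block at about (433,265), pin near (437,256), ear hole (292,168), caps at (247,187), (293,240), (339,187). Knob (255,237), spanner (338,235). Side view: pin grip at (406,185), caps at (220,290), (312,283) and (285,224).

Run:
```python
from h import *
np.set_printoptions(precision=4,suppress=True)
c,s=load('top0');d,t=load('side0')
for n,uv,z in[('pin',(437,256),.09),('block',(433,265),.04),('ear',(293,169),.056),('L',(247,187),.061),('F',(293,238),.061),('R',(339,187),.061),('knob',(255,237),.03),('spannerA',(338,212),.008),('spB',(337,262),.008)]:
    print(n,onz(c,s,uv,z))
print(onz(d,t,(406,180),.095))
img=c['color'];cv2.imwrite('pics/crop.png',np.hstack([cv2.resize(img[150:270,225:365],None,fx=3.3,fy=3.3,interpolation=3),cv2.resize(img[235:295,410:455],(297,396),interpolation=3)]))
# fixed move helper: world delta to tool
T=np.array(telemetry.sense()['ee_rot']);p=telemetry.sense()['tcp_pos']
print(p,T)
```

```text
pin [ 0.4471 -0.3387  0.09  ]
block [ 0.4244 -0.3399  0.04  ]
ear [0.6847 0.062  0.056 ]
L [0.6288 0.189  0.061 ]
F [0.4888 0.0559 0.061 ]
R [ 0.6357 -0.0687  0.061 ]
knob [0.4916 0.1651 0.03  ]
spannerA [ 0.5726 -0.0699  0.008 ]
spB [ 0.4276 -0.0701  0.008 ]
[ 0.4386 -0.3325  0.095 ]
[ 0.1797 -0.5983  0.2914] [[-0.9577 -0.2876 -0.0006]
 [-0.2876  0.9577  0.0015]
 [ 0.0001  0.0016 -1.    ]]
```

View pics/crop.png

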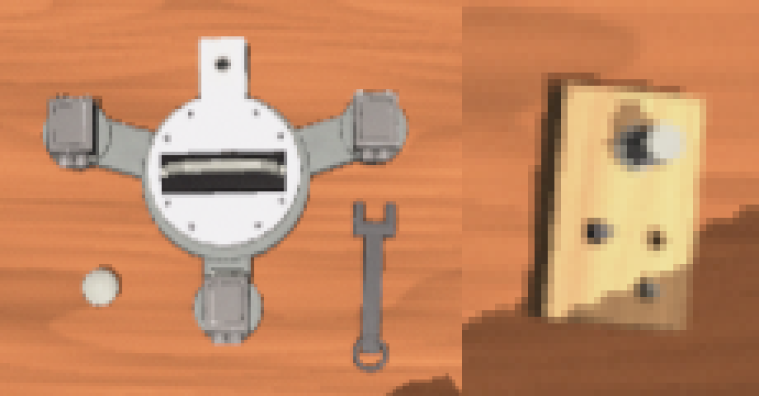

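Crop: ear hole at original pixel (292.3,169.4); caps upright with lips at the front, so the fixture is nearly aligned with the world. Moving toward the pin, y first to stay clear of the crate.

>>> drive_tool --pt "-0.14 0.48 0 0" --pt "-0.2875 0.958 0 0" --pt "-0.2875 0.958 0 0"

```text
time_s: 0.52
tcp_pos: [0.1787, -0.4747, 0.2919]
ee_rot: [[-0.957, -0.29, -0.001], [-0.29, 0.957, 0.003], [0.0, 0.003, -1.0]]
wrist_force: [0.9, 0.2, 0.7]
gripper_width: 0.997
```

>>> drive_tool --pt "-0.34 0.42 0 0" --pt "-0.687 0.838 0 0" --pt "-0.687 0.838 0 0" --fingers 50

```text
time_s: 0.9
tcp_pos: [0.2309, -0.3565, 0.2927]
ee_rot: [[-0.956, -0.292, 0.001], [-0.292, 0.956, -0.0], [-0.001, -0.001, -1.0]]
wrist_force: [-1.1, -0.1, -0.2]
gripper_width: 0.744
```

>>> drive_tool --pt "-0.41 -0.08 0 0.07" --pt "-0.822 -0.16 0 0.146" --pt "-0.822 -0.16 0 0.146"

```text
time_s: 1.27
tcp_pos: [0.3329, -0.3494, 0.2918]
ee_rot: [[-1.0, -0.001, 0.0], [-0.001, 1.0, -0.001], [-0.0, -0.001, -1.0]]
wrist_force: [0.4, 0.5, -1.5]
gripper_width: 0.577
```

>>> drive_tool --pt "-0.48 0.04 0.17 0" --pt "-0.958 0.083 0.34 0" --pt "-0.958 0.083 0.34 0" --pt "-0.958 0.083 0.34 0"

```text
time_s: 1.78
tcp_pos: [0.4442, -0.3393, 0.251]
ee_rot: [[-1.0, 0.001, -0.001], [0.001, 1.0, 0.0], [0.001, 0.0, -1.0]]
wrist_force: [-0.7, 0.8, -0.4]
gripper_width: 0.577
```

Run:
```python
from h import *
np.set_printoptions(precision=4,suppress=True)
c,s=snap('wrist','w1');print(s['time_s'],s['tcp_pos'],s['ee_rot'],s['wrist_force'],s['gripper_width']*87)
for p in[(.445,-.338,.1),(.445,-.338,.04)]:print(proj(c,s,p))
```

```text
1.775 [ 0.4442 -0.3393  0.251 ] [[-1.      0.0008 -0.0014]
 [ 0.0008  1.      0.0003]
 [ 0.0014  0.0003 -1.    ]] [-0.7154  0.8371 -0.4301] 50.224484038098154
[321.5266 250.435 ]
[321.2582 231.2179]
```

View pics/w1.png

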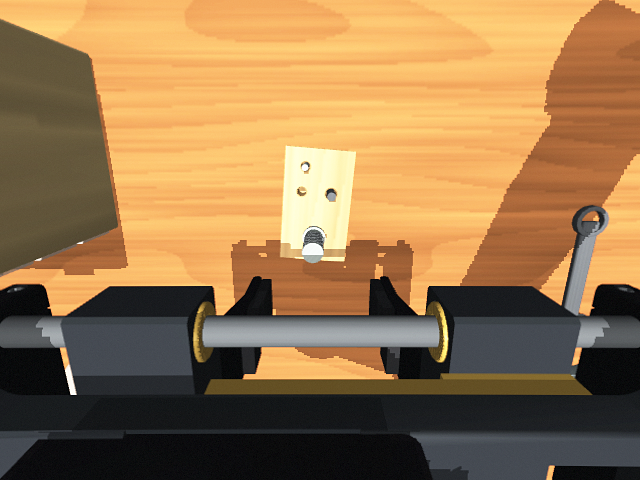

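Wrist view: pin top disc at about (312.5,254), block below it, knurled shaft leaning up to (315,232).

Run:
```python
from h import *
np.set_printoptions(precision=4,suppress=True)
c,s=load('w1');print(c['fx'])
print(onz(c,s,(312.5,254),.0995))
g=cv2.cvtColor(c['color'],6)[215:270,290:335]; h=cv2.cvtColor(c['color'],40)[215:270,290:335]
m=((h[...,1]<70)).astype('uint8'); m2=m*(g>170)
for k in(m,m2):
    n,l,st,ce=cv2.connectedComponentsWithStats(k.astype('uint8'))
    for i in range(1,n):
        if st[i,4]>20: print(st[i],ce[i]+[290,215],onz(c,s,ce[i]+[290,215],.0995))
```

```text
342.9468142808078
[ 0.448  -0.3448  0.0995]
[   0    0   45   48 1667] [310.7115 235.4373] [ 0.4335 -0.346   0.0995]
[   0    0   44   48 1312] [309.4863 233.5511] [ 0.432  -0.3469  0.0995]
[30 42 15  4 43] [328.0465 258.2791] [ 0.4514 -0.3331  0.0995]
```

>>> drive_tool --pt "-0.029 -0.042 0.3 0" --pt "-0.029 -0.042 0.65 0" --pt "-0.029 -0.042 0.975 0" --pt "-0.029 -0.042 0.975 0" --pt "-0.029 -0.042 0.975 0"

```text
time_s: 2.45
tcp_pos: [0.4487, -0.3446, 0.1366]
ee_rot: [[-1.0, 0.0, 0.003], [0.0, 1.0, -0.002], [-0.003, -0.002, -1.0]]
wrist_force: [-0.3, 0.1, 0.3]
gripper_width: 0.575
```

>>> drive_tool --pt "0 0 0 0" --pt "0 0 0 0" --pt "0 0 0 0" --pt "0 0 0 0" --pt "0 0 0 0" --fingers 0

```text
time_s: 3.08
tcp_pos: [0.4484, -0.3436, 0.1346]
ee_rot: [[-1.0, -0.0, 0.0], [-0.0, 1.0, -0.0], [-0.0, -0.0, -1.0]]
wrist_force: [0.6, -0.4, 1.3]
gripper_width: 0.172
```

Run:
```python
from h import *
np.set_printoptions(precision=4,suppress=True)
c,s=snap('wrist','w2');print(s['time_s'],s['tcp_pos'],s['wrist_force'],s['gripper_width']*87)
# pin top centre expected at tool coords if pin at (.4475,-.3443)
print(proj(c,s,(.4475,-.3443,.0995)))
cv2.imwrite('pics/w2c.png',cv2.resize(c['color'][200:400,220:420],None,fx=3,fy=3,interpolation=3))
```

```text
3.075 [ 0.4484 -0.3436  0.1346] [ 0.5768 -0.3529  1.2588] 14.981601011796332
[318.0189 327.0223]
```

View pics/w2c.png

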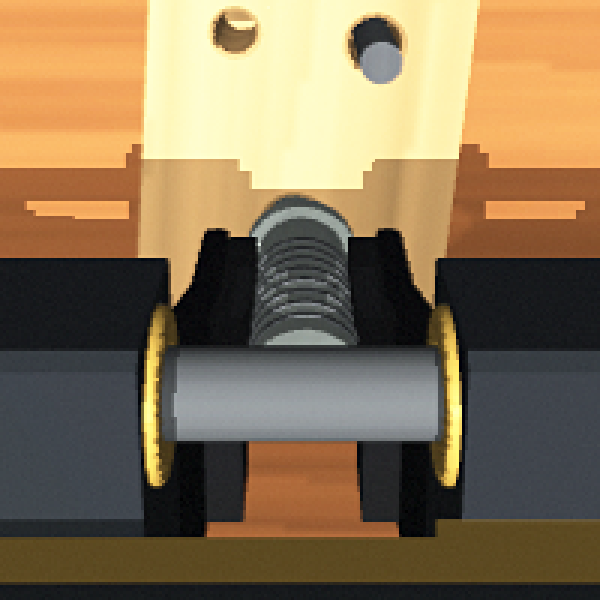

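Pin gripped (15 mm), collar's near top edge at crop (303,208) → (321,269.3); grip's column centre ≈ 321.5.

Run:
```python
from h import *
np.set_printoptions(precision=4,suppress=True)
c,s=load('w2')
print('collar near edge',onz(c,s,(321,269.3),.056),'center would be +.010 x')
print(s['tcp_pos'])
c,s=load('top0')
print('ear',onz(c,s,(292.3,169.4),.056))
g=cv2.cvtColor(c['color'],6).astype(float)[162:177,285:300];print(g.astype(int))
```

```text
collar near edge [ 0.4376 -0.3429  0.056 ] center would be +.010 x
[ 0.4484 -0.3436  0.1346]
ear [0.6835 0.0639 0.056 ]
[[190 234 234 233 230 233 234 240 239 239 240 240 240 235 180]
 [200 240 240 239 240 239 240 240 240 240 239 240 240 235 160]
 [199 240 240 240 240 240 240 239 240 240 240 240 239 233 133]
 [197 240 240 240 240 239 240 240 240 239 240 240 240 232 129]
 [198 240 240 240 240 239 234 231 233 237 240 240 240 232 126]
 [199 240 240 240 238 227 194 169 187 227 240 240 240 232 127]
 [199 240 241 239 233 188 112  81 117 190 236 240 240 231 128]
 [198 240 240 239 230 138  58  60  78 144 234 240 240 232 128]
 [196 240 240 241 236 176  91  97 129 193 237 240 240 232 129]
 [190 240 240 240 239 229 195 185 200 234 240 241 240 234 144]
 [181 240 240 240 240 239 236 232 234 240 241 240 240 236 182]
 [182 240 240 240 241 239 240 240 240 239 241 241 241 237 198]
 [182 241 240 240 240 239 240 240 240 240 240 241 241 237 201]
 [181 240 240 241 240 240 240 240 239 240 240 241 241 236 202]
 [180 240 240 240 241 240 240 240 240 240 240 240 241 236 201]]
```

>>> drive_tool --pt "0 0 -0.3 0" --pt "0 0 -0.6 0" --pt "0 0 -0.6 0"

```text
time_s: 3.5
tcp_pos: [0.4496, -0.3442, 0.2093]
ee_rot: [[-1.0, -0.0, 0.006], [-0.0, 1.0, -0.003], [-0.006, -0.003, -1.0]]
wrist_force: [0.9, 0.2, -2.2]
gripper_width: 0.175
```

>>> drive_tool --pt "-0.22 0.32 -0.02 0" --pt "-0.44 0.64 -0.05 0" --pt "-0.65 0.967 -0.05 0"

```text
time_s: 3.88
tcp_pos: [0.5264, -0.2263, 0.2113]
ee_rot: [[-1.0, 0.001, -0.002], [0.001, 1.0, 0.001], [0.002, 0.001, -1.0]]
wrist_force: [-0.0, -0.5, -0.8]
gripper_width: 0.177
```

>>> drive_tool --pt "-0.22 0.32 0 0" --pt "-0.44 0.64 0 0" --pt "-0.65 0.967 0 0"

```text
time_s: 4.25
tcp_pos: [0.6043, -0.1101, 0.2107]
ee_rot: [[-1.0, 0.001, -0.003], [0.001, 1.0, 0.0], [0.003, 0.0, -1.0]]
wrist_force: [0.1, -1.0, -0.4]
gripper_width: 0.176
```

>>> drive_tool --pt "-0.22 0.32 0 0" --pt "-0.44 0.64 0 0" --pt "-0.65 0.967 0 0" --pt "-0.65 0.967 0 0" --pt "-0.65 0.967 0 0"

```text
time_s: 4.88
tcp_pos: [0.6814, 0.0043, 0.2107]
ee_rot: [[-1.0, 0.0, -0.003], [0.0, 1.0, -0.0], [0.003, -0.0, -1.0]]
wrist_force: [-0.8, 0.3, -0.3]
gripper_width: 0.171
```

Run:
```python
from h import *
np.set_printoptions(precision=4,suppress=True)
c,s=snap('wrist','w3');print(s['time_s'],s['tcp_pos'],s['ee_rot'],s['wrist_force'],s['gripper_width']*87)
print(proj(c,s,(.685,.064,.056)))
```

```text
4.875 [0.6814 0.0043 0.2107] [[-1.      0.0002 -0.0034]
 [ 0.0002  1.     -0.0004]
 [ 0.0034 -0.0004 -1.    ]] [-0.7596  0.2756 -0.3189] 14.91348563811621
[398.0972 252.8093]
```

View pics/w3.png

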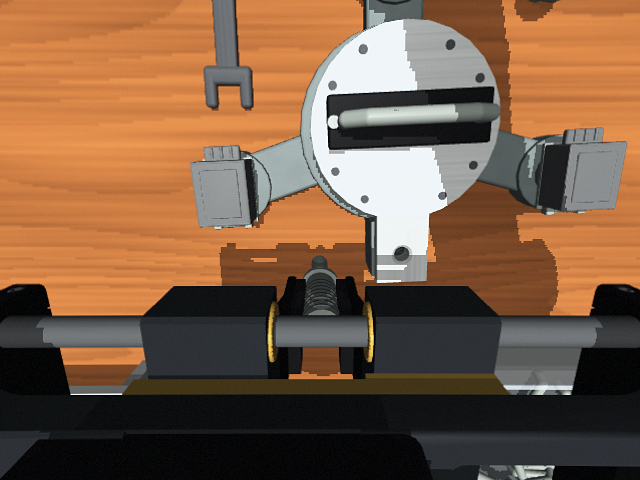

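Ear hole at (402,253); pin shank end at (319.5,260); right cap top centre (222,192), left (583,175).

Run:
```python
from h import *
np.set_printoptions(precision=4,suppress=True)
c,s=load('w3')
g=cv2.cvtColor(c['color'],6)[240:266,385:420]
n,l,st,ce=cv2.connectedComponentsWithStats((g<110).astype('uint8'))
for i in range(1,n):
  if st[i,4]>30:print(st[i],ce[i]+[385,240],onz(c,s,ce[i]+[385,240],.056))
print(onz(c,s,(402,253),.056))
g=cv2.cvtColor(c['color'],6)[250:272,306:334];print(g)
p=s['tcp_pos'];T=np.array(s['ee_rot'])
for off in(-.0008,):
  q=p+T@np.array([.0008,0,.1206]);print('pin tip',q,proj(c,s,q), 'near edge',proj(c,s,q+[-.005,0,.004]))
# cap tops corners (px) 
for nm,q in(('R',[(195,167),(247,163),(253,221),(200,226)]),('L',[(569,141),(625,145),(617,208),(562,206)])):
  P=np.array([onz(c,s,x,.061) for x in q]);print(nm,P.mean(0),P)
```

```text
[  9   7  16  14 173] [401.1908 253.5896] [0.6856 0.0664 0.056 ]
[0.6852 0.067  0.056 ]
[[ 77  79  79  79  79  78  78  77  78  79  79  79  80  78  82  80  79  79
   81  80  78  78  79  79  77  79  80  80]
 [ 85  80  78  79  75  78  80  77  78  79  80  78  81  80  81  80  78  80
   79  81  79  81  80  80  80  79  81  76]
 [ 88  81  79  79  80  78  81  81  79  82  82  83  82  81  82  81  81  81
   84  82  80  82  82  82  81  81  82  83]
 [ 90  88  87  85  87  87  88  83  86  86  88  87  88  87  86  89  87  88
   87  88  88  87  87  87  88  87  87  90]
 [ 89  90  89  90  92  90  92  90  92  91  93  90  93  92  92  93  93  92
   92  91  94  91  92  93  92  94  89  91]
 [ 89  92  91  89  89  91  90  90  91  92  89  77  80  76  74  84  84  94
   92  92  93  91  92  88  90  93  89  90]
 [ 88  91  90  89  90  92  88  91  90  73  61  65  67  65  62  63  59  70
   91  92  93  91  92  91  90  92  89  92]
 [ 87  89  90  86  87  88  88  89  72  64  68  69  67  68  65  66  61  57
   68  93  91  89  89  87  89  89  91  92]
 [ 88  86  88  88  88  89  86  69  61  64  65  68  66  66  65  68  65  60
  
[... 1202 characters left out ...]
 82  81]
 [ 81  82  79  64  50  54  54  54  60  90  94 121 120 121 121 122 119 100
   99  66  68  48  49  47  59  78  85  83]
 [ 84  81  62  49  53  61  97 115 127 125 118 117 117 116 118 117 118 119
  121 126 123  99  64  47  45  49  78  87]
 [ 79  60  50  57 102 132 128 126 123 116 114 116 118 117 121 120 121 122
  123 123 122 122 122 102  63  47  48  65]]
pin tip [0.6802 0.0043 0.0901] [319.769  261.3359] near edge [319.7523 256.0195]
R [ 0.6401 -0.0642  0.061 ] [[ 0.6207 -0.0827  0.061 ]
 [ 0.6179 -0.0463  0.061 ]
 [ 0.6591 -0.0444  0.061 ]
 [ 0.6628 -0.0833  0.061 ]]
L [0.6271 0.1954 0.061 ] [[0.6037 0.1741 0.061 ]
 [0.6065 0.2124 0.061 ]
 [0.6498 0.2172 0.061 ]
 [0.6483 0.1779 0.061 ]]
```

>>> drive_tool --pt "-0.02 0.2 0.1 0" --pt "-0.038 0.393 0.2 0" --pt "-0.038 0.393 0.2 0" --pt "-0.038 0.393 0.2 0" --pt "-0.038 0.393 0.2 0"

```text
time_s: 5.55
tcp_pos: [0.687, 0.0514, 0.1888]
ee_rot: [[-1.0, 0.0, 0.001], [0.0, 1.0, 0.0], [-0.001, 0.0, -1.0]]
wrist_force: [0.5, 0.2, -0.9]
gripper_width: 0.172
```

Run:
```python
from h import *
np.set_printoptions(precision=4,suppress=True)
c,s=snap('wrist','w4');print(s['time_s'],s['tcp_pos'],s['ee_rot'],s['wrist_force'],s['gripper_width']*87)
print(proj(c,s,(.685,.0665,.056)))
cv2.imwrite('pics/w4c.png',cv2.resize(c['color'][200:300,270:390],None,fx=6,fy=6,interpolation=0))
```

```text
5.55 [0.687  0.0514 0.1888] [[-1.      0.0005  0.0006]
 [ 0.0005  1.      0.    ]
 [-0.0006  0.     -1.    ]] [ 0.5032  0.2277 -0.8628] 14.958018555002411
[341.4619 253.8818]
```

View pics/w4c.png

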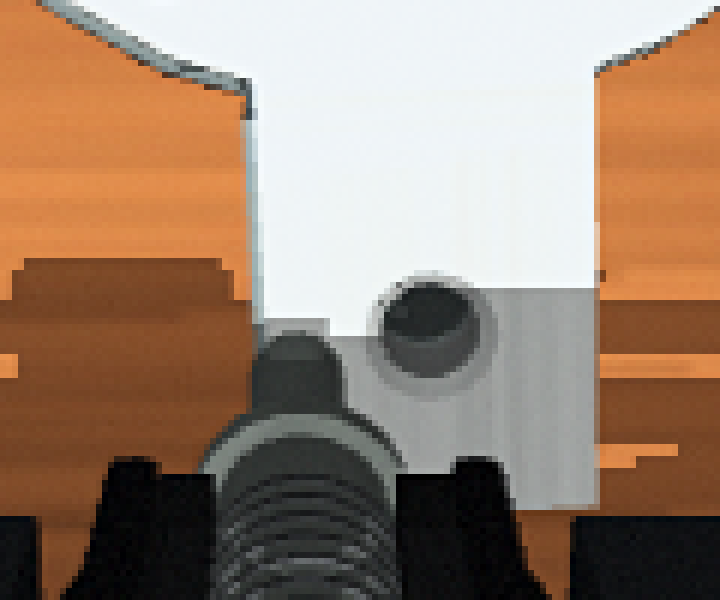

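Crop: hole mouth centre at full-image (341.8,255.6), pin tip centre column 319.5, near edge row 255.3. Offset needed: +14.7 mm in y and about 0 in x.

>>> drive_tool --pt "0 0.1225 0 0" --pt "0 0.1225 0 0" --pt "0 0.1225 0.06 0" --pt "0 0.1225 0.1 0" --pt "0 0.1225 0.15 0" --pt "0 0.1225 0.2 0" --pt "0 0.1225 0.2 0"

```text
time_s: 6.48
tcp_pos: [0.6868, 0.0662, 0.1636]
ee_rot: [[-1.0, 0.0, -0.001], [0.0, 1.0, -0.0], [0.001, -0.0, -1.0]]
wrist_force: [0.1, 0.3, -1.5]
gripper_width: 0.178
```

>>> drive_tool --pt "0 0 0.06 0" --pt "0 0 0.12 0" --pt "0 0 0.18 0" --pt "0 0 0.2 0" --pt "0 0 0.21 0" --pt "0 0 0.21 0"

```text
time_s: 7.22
tcp_pos: [0.6868, 0.0663, 0.1392]
ee_rot: [[-1.0, 0.0, -0.0], [0.0, 1.0, -0.0], [0.0, -0.0, -1.0]]
wrist_force: [-0.2, 0.4, -0.8]
gripper_width: 0.176
```

>>> drive_tool --pt "0 0 0.01 0" --pt "0 0 0.01 0"

```text
time_s: 7.48
tcp_pos: [0.687, 0.0663, 0.1387]
ee_rot: [[-1.0, 0.0, 0.001], [0.0, 1.0, -0.0], [-0.001, -0.0, -1.0]]
wrist_force: [-0.9, -0.9, 1.4]
gripper_width: 0.168
```

>>> drive_tool --pt "0 0 0.01 0" --pt "0 0 0.01 0" --pt "0 0 0.01 0" --pt "0 0 0.01 0" --pt "0 0 0.01 0" --fingers 60

```text
time_s: 8.1
tcp_pos: [0.6869, 0.0663, 0.1368]
ee_rot: [[-1.0, 0.0, -0.0], [0.0, 1.0, -0.0], [0.0, -0.0, -1.0]]
wrist_force: [-0.5, 0.2, -0.3]
gripper_width: 0.638
```

>>> drive_tool --pt "0 0 -0.3 0" --pt "0 0 -0.6 0" --pt "0 0 -0.6 0" --pt "0 0 -0.6 0"

```text
time_s: 8.6
tcp_pos: [0.6864, 0.0663, 0.2083]
ee_rot: [[-1.0, 0.001, -0.001], [0.001, 1.0, 0.0], [0.001, 0.0, -1.0]]
wrist_force: [0.1, -0.2, -0.5]
gripper_width: 0.69
```

Run:
```python
from h import *
np.set_printoptions(precision=4,suppress=True)
c,s=snap('wrist','w5');print(s['time_s'],s['tcp_pos'],s['wrist_force'],s['gripper_width']*87)
for p in[(.6862,.0668,.1035),(.6862,.0668,.06)]:print(proj(c,s,p))
d,t=snap('side','s5')
print(proj(d,t,(.6862,.0668,.1035)))
cv2.imwrite('pics/w5c.png',np.hstack([cv2.resize(c['color'][100:300,200:500],None,fx=1.6,fy=1.6),cv2.resize(d['color'][200:300,200:275],(240,320),interpolation=3)]))
```

```text
8.6 [0.6864 0.0663 0.2083] [ 0.0647 -0.1967 -0.5128] 60.06767261330524
[320.4837 270.7718]
[320.4144 250.154 ]
[232.539  228.3125]
```

View pics/w5c.png

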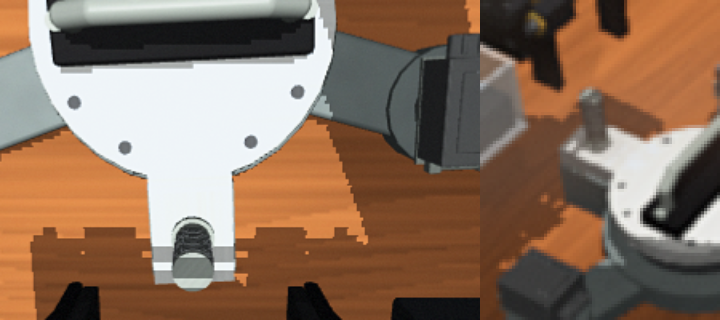

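Pin stands upright with its collar on the ear, top disc at ≈(320.6,269) against a predicted (320.5,270.8). Next, the taps, with fingers closed.

>>> drive_tool --pt "0.24 0.53 0 0" --pt "0.48 1.0 0 0" --pt "0.48 1.0 0 0" --pt "0.48 1.0 0.2 0" --fingers 0

```text
time_s: 9.2
tcp_pos: [0.6299, 0.1876, 0.186]
ee_rot: [[-1.0, -0.002, 0.003], [-0.002, 1.0, 0.001], [-0.003, 0.001, -1.0]]
wrist_force: [0.8, -0.6, -0.3]
gripper_width: 0.321
```

>>> drive_tool --pt "0 0.06 0.15 0" --pt "0 0.06 0.3 0" --pt "0 0.06 0.35 0" --pt "0 0.06 0.35 0" --pt "0 0.06 0.35 0"

```text
time_s: 9.82
tcp_pos: [0.6299, 0.1935, 0.1437]
ee_rot: [[-1.0, 0.0, 0.001], [0.0, 1.0, 0.001], [-0.001, 0.001, -1.0]]
wrist_force: [-0.6, -0.3, 0.4]
gripper_width: 0.007
```

Run:
```python
from h import *
np.set_printoptions(precision=4,suppress=True)
c,s=snap('wrist','w6');print(s['time_s'],s['tcp_pos'],s['wrist_force'],s['gripper_width']*87)
cv2.imwrite('pics/w6c.png',c['color'][120:420])
print(proj(c,s,(.628,.193,.061)))
```

```text
9.825 [0.6299 0.1935 0.1437] [-0.6094 -0.3204  0.4275] 0.5756433912861301
[318.7148 281.5662]
```

View pics/w6c.png

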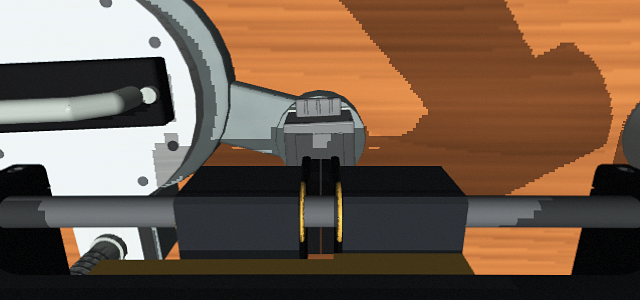

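Left cap is centred under the fingers: its front edge spans columns 288–355, centre 321, as predicted. Tapping down.

>>> drive_tool --pt "0 0 0.06 0" --pt "0 0 0.09 0" --pt "0 0 0.11 0" --pt "0 0 0.12 0" --pt "0 0 0.12 0"

```text
time_s: 10.5
tcp_pos: [0.6291, 0.1935, 0.1309]
ee_rot: [[-1.0, -0.001, 0.0], [-0.001, 1.0, -0.001], [-0.0, -0.001, -1.0]]
wrist_force: [-5.2, -0.3, 10.3]
gripper_width: 0.008
```

>>> drive_tool --pt "0 0 0.01 0" --pt "0 0 0.01 0" --pt "0 0 0.01 0"

```text
time_s: 10.88
tcp_pos: [0.6291, 0.1935, 0.1308]
ee_rot: [[-1.0, -0.001, 0.001], [-0.001, 1.0, -0.001], [-0.001, -0.001, -1.0]]
wrist_force: [-6.6, -0.7, 16.1]
gripper_width: 0.007
```

Left is tight: 16 N with no give. Now to the front.

>>> drive_tool --pt "0 0 -0.25 0" --pt "0 0 -0.5 0" --pt "0.3 -0.28 -0.5 0" --pt "0.58 -0.565 -0.5 0"

```text
time_s: 11.38
tcp_pos: [0.5588, 0.1252, 0.1873]
ee_rot: [[-1.0, -0.0, 0.001], [-0.0, 1.0, 0.0], [-0.001, 0.0, -1.0]]
wrist_force: [0.5, -0.6, 0.2]
gripper_width: 0.004
```

>>> drive_tool --pt "0.3 -0.28 0 0" --pt "0.58 -0.565 0.1 0" --pt "0.58 -0.565 0.3 0" --pt "0.58 -0.565 0.4 0" --pt "0.58 -0.565 0.4 0" --pt "0.58 -0.565 0.4 0"

```text
time_s: 12.12
tcp_pos: [0.4909, 0.0585, 0.1396]
ee_rot: [[-1.0, -0.0, 0.001], [-0.0, 1.0, 0.0], [-0.001, 0.0, -1.0]]
wrist_force: [-0.3, 0.4, 0.1]
gripper_width: 0.004
```

Run:
```python
from h import *
np.set_printoptions(precision=4,suppress=True)
c,s=snap('wrist','w7');print(s['time_s'],s['tcp_pos'],s['wrist_force'])
# lug/cap-vs-wood columns in the front-face row
h=cv2.cvtColor(c['color'],40)
for r_ in(225,235,245,255,265):
    x=np.where(h[r_,200:440,1]<90)[0]+200; print(r_,x.min() if len(x) else 0,x.max() if len(x) else 0)
for q in[(.489,.058,.061),(.466,.077,.061),(.466,.039,.061)]:print(proj(c,s,q))
```

```text
12.125 [0.4909 0.0585 0.1396] [-0.3031  0.3515  0.1182]
225 277 358
235 273 362
245 272 363
255 274 362
265 277 358
[318.7543 284.3991]
[354.7813 243.8605]
[282.6239 243.8638]
```

>>> drive_tool --pt "0 0 0.03 0" --pt "0 0 0.06 0" --pt "0 0 0.075 0" --pt "0 0 0.085 0" --pt "0 0 0.085 0"

```text
time_s: 12.8
tcp_pos: [0.4902, 0.058, 0.1309]
ee_rot: [[-1.0, -0.001, 0.0], [-0.001, 1.0, -0.0], [-0.0, -0.0, -1.0]]
wrist_force: [-4.7, 0.1, 13.6]
gripper_width: 0.006
```

Front is tight too: 13.6 N, no give. Now the right one.

>>> drive_tool --pt "0 0 -0.25 0" --pt "0 0 -0.5 0" --pt "-0.31 -0.26 -0.5 0" --pt "-0.617 -0.517 -0.5 0"

```text
time_s: 13.3
tcp_pos: [0.5651, -0.0044, 0.1899]
ee_rot: [[-1.0, -0.001, 0.002], [-0.001, 1.0, 0.001], [-0.002, 0.001, -1.0]]
wrist_force: [1.5, 0.6, -1.0]
gripper_width: 0.004
```

>>> drive_tool --pt "-0.31 -0.26 0 0" --pt "-0.617 -0.517 0.1 0" --pt "-0.617 -0.517 0.3 0" --pt "-0.617 -0.517 0.4 0" --pt "-0.617 -0.517 0.4 0" --pt "-0.617 -0.517 0.4 0"

```text
time_s: 14.05
tcp_pos: [0.6385, -0.0656, 0.1422]
ee_rot: [[-1.0, -0.001, 0.002], [-0.001, 1.0, -0.0], [-0.002, -0.0, -1.0]]
wrist_force: [0.3, -0.3, -0.2]
gripper_width: 0.005
```

>>> drive_tool --pt "0 0 0.03 0" --pt "0 0 0.06 0" --pt "0 0 0.075 0" --pt "0 0 0.085 0" --pt "0 0 0.085 0"

```text
time_s: 14.68
tcp_pos: [0.6381, -0.0662, 0.131]
ee_rot: [[-1.0, 0.0, -0.0], [0.0, 1.0, -0.0], [0.0, -0.0, -1.0]]
wrist_force: [-2.0, 0.3, 2.2]
gripper_width: 0.003
```

>>> drive_tool --pt "0 0 0.01 0" --pt "0 0 0.02 0" --pt "0 0 0.03 0" --pt "0 0 0.04 0" --pt "0 0 0.04 0"

```text
time_s: 15.3
tcp_pos: [0.6381, -0.0661, 0.1259]
ee_rot: [[-1.0, 0.0, -0.0], [0.0, 1.0, 0.0], [0.0, 0.0, -1.0]]
wrist_force: [-1.9, 0.8, 4.1]
gripper_width: 0.005
```

The right bolt gives: 5 mm of drop at 4 N. Pushing it to the stop.

>>> drive_tool --pt "0 0 0.01 0" --pt "0 0 0.02 0" --pt "0 0 0.02 0" --pt "0 0 0.02 0"

```text
time_s: 15.8
tcp_pos: [0.6381, -0.0662, 0.125]
ee_rot: [[-1.0, -0.0, 0.0], [-0.0, 1.0, -0.0], [-0.0, -0.0, -1.0]]
wrist_force: [-4.8, 1.7, 10.3]
gripper_width: 0.005
```

Bottomed: 10 N at a 6 mm drop, so the right bolt is the loose one. Lifting off, opening the fingers and moving over the right cap's grip point.

>>> drive_tool --pt "0 0 -0.2 0" --pt "0 0 -0.4 0" --pt "0.1 0 -0.4 0" --pt "0.1 0 -0.4 0" --pt "0.1 0 -0.4 0" --fingers 64

```text
time_s: 16.42
tcp_pos: [0.6256, -0.0662, 0.1704]
ee_rot: [[-1.0, 0.0, -0.002], [0.0, 1.0, -0.0], [0.002, -0.0, -1.0]]
wrist_force: [-0.1, 0.8, 0.8]
gripper_width: 0.49
```

Run:
```python
from h import *
np.set_printoptions(precision=4,suppress=True)
c,s=snap('wrist','w8');print(s['time_s'],s['tcp_pos'],s['wrist_force'],s['gripper_width']*87)
cv2.imwrite('pics/w8c.png',c['color'][100:400])
for q in[(.615,-.066,.055),(.615,-.047,.055),(.615,-.085,.055),(.661,-.047,.055),(.661,-.085,.055)]:print(proj(c,s,q))
for th in np.arange(.1,1.41,.1):
    a=np.arctan2(.017,.038);R=np.hypot(.017,.038);print(round(th,1),np.round(np.array([-(R*(np.cos(a)-np.cos(a+th))),-(R*(np.sin(a+th)-np.sin(a)))])/.12,3))
```

```text
16.425 [ 0.6256 -0.0662  0.1704] [-0.0788  0.7873  0.7811] 42.60642654918448
[320.0515 249.8346]
[349.668  249.8141]
[290.4342 249.856 ]
[348.1469 314.7523]
[292.0715 314.7937]
0.1 [-0.016 -0.031]
0.2 [-0.034 -0.06 ]
0.3 [-0.056 -0.087]
0.4 [-0.08  -0.112]
0.5 [-0.107 -0.134]
0.6 [-0.135 -0.154]
0.7 [-0.166 -0.171]
0.8 [-0.198 -0.184]
0.9 [-0.231 -0.194]
1.0 [-0.265 -0.201]
1.1 [-0.299 -0.205]
1.2 [-0.334 -0.205]
1.3 [-0.368 -0.201]
1.4 [-0.402 -0.194]
```

View pics/w8c.png

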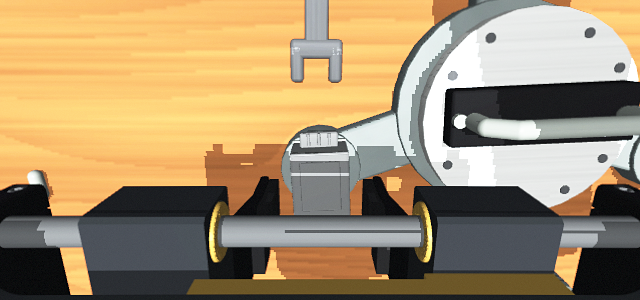

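Right cap is centred between the open fingers: front edge columns 290–350, row 253, about 2 mm further in x than assumed. The body would overhang the nest handle, so I'll keep TCP z ≥ 0.11.

>>> drive_tool --pt "-0.016 0 0.2 0" --pt "-0.016 0 0.35 0" --pt "-0.016 0 0.45 0" --pt "-0.016 0 0.495 0" --pt "-0.016 0 0.495 0" --pt "-0.016 0 0.495 0"

```text
time_s: 17.23
tcp_pos: [0.6285, -0.0661, 0.1129]
ee_rot: [[-1.0, 0.0, 0.001], [0.0, 1.0, 0.0], [-0.001, 0.0, -1.0]]
wrist_force: [0.4, 0.3, -0.0]
gripper_width: 0.732
```

>>> drive_tool --pt "0 0 0 0" --pt "0 0 0 0" --pt "0 0 0 0" --pt "0 0 0 0" --pt "0 0 0 0" --fingers 0

```text
time_s: 17.85
tcp_pos: [0.628, -0.0665, 0.1124]
ee_rot: [[-1.0, -0.0, -0.0], [-0.0, 1.0, -0.001], [0.0, -0.001, -1.0]]
wrist_force: [-0.7, -3.1, 1.9]
gripper_width: 0.433
```

Cap pinched at 38 mm. Starting the lift along the hinge arc.

>>> drive_tool --pt "-0.008 0 -0.015 0" --pt "-0.016 0 -0.031 0" --pt "-0.025 0 -0.045 0" --pt "-0.034 0 -0.06 0" --pt "-0.045 0 -0.074 0" --pt "-0.056 0 -0.087 0" --pt "-0.08 0 -0.112 0" --pt "-0.08 0 -0.112 0"

```text
time_s: 18.85
tcp_pos: [0.6375, -0.0662, 0.1259]
ee_rot: [[-1.0, 0.0, -0.001], [0.0, 1.0, 0.0], [0.001, 0.0, -1.0]]
wrist_force: [-1.3, -4.1, -8.1]
gripper_width: 0.434
```

>>> drive_tool --pt "-0.013 0 -0.011 0" --pt "-0.027 0 -0.022 0" --pt "-0.041 0 -0.032 0" --pt "-0.055 0 -0.042 0" --pt "-0.086 0 -0.059 0" --pt "-0.118 0 -0.072 0" --pt "-0.151 0 -0.082 0" --pt "-0.151 0 -0.082 0"

```text
time_s: 19.85
tcp_pos: [0.6559, -0.0657, 0.1363]
ee_rot: [[-1.0, 0.001, 0.0], [0.001, 1.0, 0.001], [-0.0, 0.001, -1.0]]
wrist_force: [-4.8, -1.0, -2.7]
gripper_width: 0.431
```

>>> drive_tool --pt "-0.017 0 -0.004 0" --pt "-0.034 0 -0.007 0" --pt "-0.068 0 -0.011 0" --pt "-0.085 0 -0.011 0" --pt "-0.103 0 -0.011 0" --pt "-0.137 0 -0.007 0" --pt "-0.154 0 -0.004 0" --pt "-0.154 0 -0.004 0" --pt "-0.154 0 -0.004 0"

```text
time_s: 20.98
tcp_pos: [0.6752, -0.0652, 0.1384]
ee_rot: [[-1.0, 0.0, 0.003], [0.0, 1.0, 0.001], [-0.003, 0.001, -1.0]]
wrist_force: [-6.2, 1.2, 1.8]
gripper_width: 0.432
```

Run:
```python
from h import *
np.set_printoptions(precision=4,suppress=True)
c,s=snap('wrist','w9');print(s['time_s'],s['tcp_pos'],s['wrist_force'],s['gripper_width']*87)
d,t=snap('side','s9');e,u=snap('top','t9')
print(proj(d,t,(.67,-.066,.06)),proj(e,u,(.6862,.0668,.1)))
cv2.imwrite('pics/w9c.png',np.hstack([cv2.resize(c['color'][150:350,230:410],(360,400)),cv2.resize(d['color'][190:270,215:315],(500,400),interpolation=3)])[:,:800])
```

```text
20.975 [ 0.6752 -0.0652  0.1384] [-6.2195  1.1817  1.802 ] 37.581641156294765
[274.1257 214.6997] [290.6145 164.757 ]
```

View pics/w9c.png

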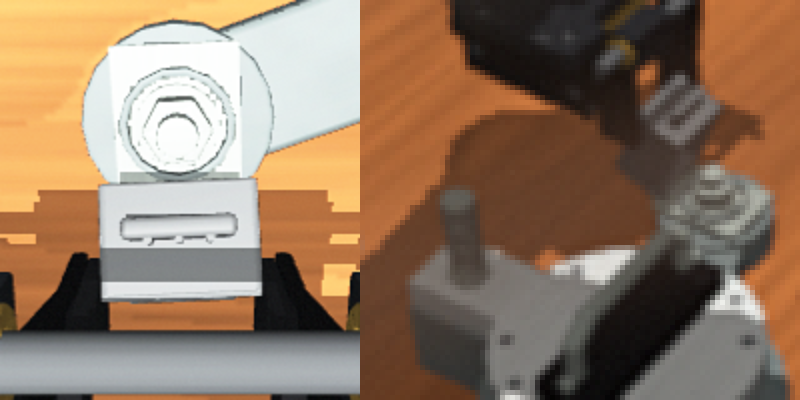

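Wrist view: bolt exposed, cap swung up between the fingers. Front-face near edge at row ≈241.5, far edge ≈299, lip ≈264. The side view agrees: cap up beside the exposed bolt, pin still standing. Checking the angle against these edges.

Run:
```python
from h import *
np.set_printoptions(precision=3,suppress=True)
c,s=load('w9')
H=np.array([.666,.030])
for th in(0.9,1.0,1.1,1.2,1.3,1.4):
    o=[th]
    for x,z in((-.049,-.003),(-.049,.025),(-.059,.0085)):
        X=H[0]+x*np.cos(th)+z*np.sin(th); Z=H[1]-x*np.sin(th)+z*np.cos(th)
        a=proj(c,s,(X,-.085,Z));b=proj(c,s,(X,-.047,Z)); o+=[a[1].round(1),(b-a)[0].round(1)]
    print(o)
```

```text
[0.9, np.float64(214.2), np.float64(77.0), np.float64(268.3), np.float64(82.2), np.float64(226.8), np.float64(83.7)]
[1.0, np.float64(223.1), np.float64(77.9), np.float64(279.9), np.float64(81.8), np.float64(239.6), np.float64(84.4)]
[1.1, np.float64(232.7), np.float64(78.6), np.float64(291.1), np.float64(81.2), np.float64(252.8), np.float64(84.7)]
[1.2, np.float64(242.6), np.float64(79.0), np.float64(301.5), np.float64(80.3), np.float64(266.1), np.float64(84.7)]
[1.3, np.float64(252.8), np.float64(79.3), np.float64(311.1), np.float64(79.2), np.float64(279.2), np.float64(84.3)]
[1.4, np.float64(263.0), np.float64(79.3), np.float64(319.7), np.float64(77.9), np.float64(291.8), np.float64(83.7)]
```

Edges match θ ≈ 1.19 rad. I'll add a little margin and then recheck.

>>> drive_tool --pt "-0.015 0 0.001 0" --pt "-0.03 0 0.003 0" --pt "-0.04 0 0.005 0" --pt "-0.04 0 0.005 0" --pt "-0.04 0 0.005 0" --pt "-0.04 0 0.005 0"

```text
time_s: 21.88
tcp_pos: [0.6798, -0.0651, 0.1378]
ee_rot: [[-1.0, 0.001, 0.003], [0.001, 1.0, 0.001], [-0.003, 0.001, -1.0]]
wrist_force: [-5.9, 2.3, 1.7]
gripper_width: 0.432
```

Run:
```python
from h import *
np.set_printoptions(precision=3,suppress=True)
c,s=snap('wrist','w10');print(s['time_s'],s['tcp_pos'],s['wrist_force'],s['gripper_width']*87,s['joint_velocities'])
a,_=load('w9')
g=lambda q:cv2.GaussianBlur(cv2.cvtColor(q['color'],6),(3,3),0)[215:320,290:300].mean(1).astype(int)
print(g(a));print(g(c))
# bystander check in the fixed top view
p,_=load('top0');q,_=load('t9');d=cv2.absdiff(p['color'],q['color']).max(2)
for n,(x,y) in dict(knob=(255,237),spanner=(337,240),bow=(437,182),pliers=(190,295),tape=(146,241),jar=(153,184),bottle=(508,218)).items(): print(n,d[y-8:y+9,x-8:x+9].mean().round(1))
```

```text
21.875 [ 0.68  -0.065  0.138] [-5.926  2.28   1.698] 37.56056586902048 [ 0.094 -0.051  0.044  0.097 -0.027  0.042]
[220 220 224 227 229 229 228 226 224 226 228 227 230 236 240 243 246 247
 249 252 235 198 181 183 184 169 151 175 211 220 219 219 219 219 220 220
 220 220 220 221 223 205 163 135 142 166 187 200 207 212 218 218 208 179
 155 178 217 229 203 151 127 129 130 130 130 130 130 130 131 131 131 132
 132 131 130 156 208 232 229 229 230 226 221 196 138 107 119 132 134 130
 125 121 118 116 117 120 124 126 128 110  70  55  69  85  97]
[221 224 226 222 224 229 233 237 242 245 246 249 251 252 251 251 251 252
 252 245 230 223 213 192 183 169 154 184 222 231 230 230 230 230 230 230
 230 230 231 231 231 231 231 233 204 147 136 166 189 204 211 214 217 217
 210 192 188 186 155 134 136 137 136 136 136 137 137 137 138 138 138 138
 137 136 162 213 236 234 233 234 234 236 207 146 116 112 108 112 116 118
 121 125 127 127 123 120 119 119 123 110  73  55  69  85  97]
knob 63.6
spanner 4.9
bow 5.2
pliers 66.2
tape 5.2
jar 3.6
bottle 4.6
```

Cap moved with the tool (θ ≈ 1.3 rad, 38 mm grip held, arm still). Knob and pliers differ in the top view, probably because the arm covers them, so I'll check the side view.

Run:
```python
from h import *
a,_=load('side0');b,_=load('s9')
cv2.imwrite('pics/cmp.png',np.hstack([i['color'][190:480,190:345] for i in(a,b)]).repeat(2,0).repeat(2,1))
```

```text
(no output)
```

View pics/cmp.png

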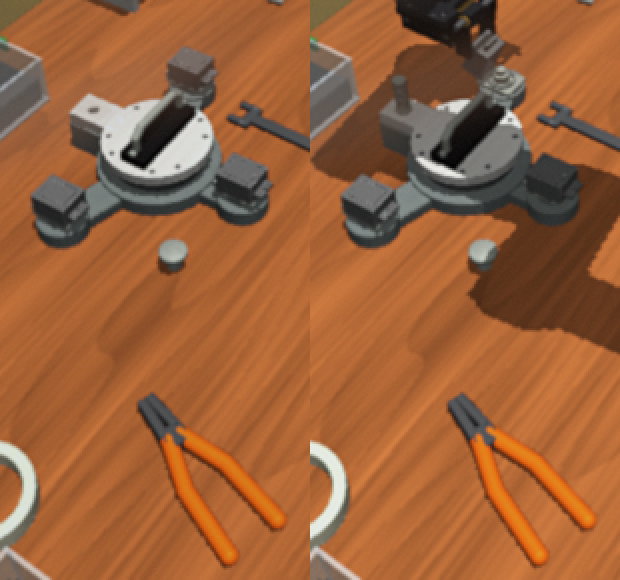

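Before and after match: knob (172,255) and pliers are unmoved, the left and front caps are shut, the pin stands in the ear and the right cap is open. Handing in.

```bash
python3 -c "
from station import order; print(order.finish_job())"
```

```text
the job is handed in; nothing more can be done
None
```

The job is handed in. The lock pin is fully home in the ear and released, and the right bolt is the loose one. Its cap is held open in the fingers at about 1.3 rad (75°). The interface gives no verdict, so these are my own last checks.

- **Taps:** The left cap took 16 N and the front cap 13.6 N without giving. The right cap went down 6 mm at about 4 N, then bottomed at 10 N.
- **Open cap:** The edges in the wrist picture matched 1.19 rad, after which I moved it a further 5 mm. The final 1.3 rad is inferred from the cap moving with the fingers, not measured again. The fingers still measured about 38 mm apart on the cap, and the arm was still.
- **Bolt still down:** I did not measure this after the lift. The highest pull read between lift moves was about 8 N, well under the 20 N that lifts the bolt.
- **Rest of the bench:** The side view, taken just before that last 5 mm, showed the pin upright with its collar on the ear and the other two caps shut.
- **Bystanders:** The knob and pliers had not moved in the side view. The top view disagreed at those two spots; I put that down to the arm or its shadow covering them. The spanner, bow handle, tape, jar and bottle were unchanged in the top view.
- **Time:** 21.9 s of the 72 s allowed.

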